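# Draw the protective window from a laser head and hold it up to the light

## Task

Take the protective window out of the laser welding head for inspection: wind the red key clockwise, a part turn at a time, to its stop so that the sprung clamp bar draws back off the window cartridge, then draw the cartridge straight up out of its slot by the yellow grip, without forcing it against the clamp or touching the glass. Carry it well to one side of the open slot (10 cm or more, so that no dirt drops in) and finish while still holding it in the gripper, motionless, with the glass more than 20 cm above the bench and tipped to about 45 degrees, the face that looked toward the nozzle now looking obliquely upward. Leave the two lens cases and the brush beside the head where they lie.

Things in the scene. Friction and masses are not known exactly. Their poses are not given: they have to be found in the camera images.
- head: laser welding head, fixed, level in an aluminium cradle 215 x 116 mm. Origin on the bench under its middle, z up, x along it to the copper nozzle (tip x = +130 mm, rear end -165). Heights: white body 92, bare window housing 94, clamp bar 106, guide bridge (x -20 to -4) 110, grey gear cover 112 mm. Key axis at x = -60, y = 0; slot at x = +35, y = 0
- slot_mouth (a point): centre of the slot's mouth in the top face of the window housing, 94 mm above the bench; slot 11 mm (along head x) by 53 mm (y), 60 mm deep, open straight up. Axes as the head's. Overhead, a thin gantry beam crosses the bench at world x = 0.58 m, from 0.55 to 0.64 m above it: keep the wrist short of it
- key_grip (a point): centre of the red key's flat bow, 137 mm above the bench on the key's vertical axis. Bow 40 mm long (this point's x), 10 mm thick (its y), 28 mm tall (from 123 to 151 mm above the bench); below it a 12 mm stem and the brass ratchet wheel (top at 116 mm). The axes turn with the key; at joint value 0 the bow lies along the head's x
- key (a joint): angle of the key, rad, growing clockwise as seen from above; 0 = clamp bar sprung fully forward, 2.7 = hard stop, clamp bar fully back. It resists with about 0.12 N m plus 0.02 N m per rad of spring and stays where it is let go; each rad draws the clamp bar back 4.5 mm
- bar: steel clamp bar on top of the head. Origin at the middle of the front edge (upper face) of its tongue, 34 mm wide, 5 mm thick; axes as the head's. With the key at 0 the tongue lies 7.5 mm over the near edge of the cartridge flange, 1 mm above it, and keeps the cartridge in; from key 2 rad on it is clear
- cartridge: window cartridge, loose, 0.09 to 0.18 kg, in the slot. Dark frame 8 (x) x 50 (y) x 58 mm tall, above it a flange 28 x 62 x 6 mm resting on the housing, above that the yellow pull grip. Origin at the middle of the frame's lower edge (36 mm above the bench when seated); z up through the grip, x toward the nozzle when seated. Raising it 60 mm frees it from the slot
- cartridge_grip (a point): point in the yellow pull grip, 88 mm above the cartridge origin (124 mm above the bench when seated). Grip 10 mm thick (x), 34 mm wide (y), reaching from 64 to 104 mm over the cartridge origin. Best pinched here across its thickness, the fingertips staying above the clamp bar. Axes as the cartridge's
- window: round glass in the cartridge frame, 36 mm across, 3 mm thick, specks of spatter on its nozzle side. Origin at its centre, 29 mm above the cartridge origin; its x axis is square to the glass and looks toward the nozzle when seated
- round_case (a point): centre of a round white lens case, 47 mm across, 17 mm high, lying beside the head: leave alone
- blue_case (a point): centre of a flat blue lens box, 50 x 50 x 15 mm, beside the head: leave alone
- brush_mid (a point): centre of a flat brush, 198 x 31 x 11 mm, beside the head: leave alone
Not all that is in view belongs to the job. What is shaped like the cartridge but blue, green or turquoise is not meant.

How it is judged (in metres and radians):
On the way, in this order (a step that is already met when the one before it is completed fails the run):
1. the key is wound to its stop while the cartridge still sits in its slot (value of joint key above 2.5 rad and z of cartridge in the frame of head below 0.046 m), for 0.2 s.
2. the cartridge is drawn up clear of the slot, carried by the fingers (z of cartridge in the frame of head above 0.098 m and contact force between cartridge and the fingers above 0.5 N and contact force between cartridge and head below 0.1 N), for 0.1 s.
At the end, for the whole second after the job is handed in: Key over 2.4 rad; fingers hold the cartridge, which is at rest and touches nothing else; glass centre over 200 mm above the bench and over 80 mm sideways from the slot centre; nozzle side of the glass (its x axis) 30 to 60 degrees from straight up (value of joint key above 2.4 rad and height (world z) of window above 0.2 m and angle between window's own x axis and vertical between 0.52 and 1.05 rad and horizontal distance between window and slot_mouth above 0.08 m and contact force between cartridge and the fingers above 0.5 N and contact force between cartridge and head below 0.1 N and linear speed of cartridge below 0.02 m/s and angular speed of cartridge below 0.15 rad/s); the arm keeps its last pose, push and grip.
It fails at once if the cartridge is dragged against the clamp bar (over 15 N) (contact force between cartridge and bar above 15 N).
It fails at once if the fingers touch the glass (contact force between window and the fingers above 0.5 N).
It fails at once if a lens case or the brush is moved more than 30 mm (distance of any of round_case, blue_case, brush_mid from where it was at the start of the episode above 0.03 m).
It also fails if it takes over 64 s, if anything falls off the work surface, if the arm or the gripper's body presses on something with over 40 N, if the wrist force passes 120 N, or if a joint passes its speed limit or range.

## Robot

A 6-joint arm with a two-finger parallel gripper is mounted at the origin on a cart in front of the work surface, level with it; the furniture and walls round the work are solid. World frame = base frame: x ahead of the robot, y to its left, z up, the work surface at z = 0. Lengths are in mm, angles in rad, forces in N, time in s.
With the tool pointing down it reaches from about 275 to 750 mm from the base axis. Payload 10.2 kg.
Tool frame: the origin (TCP) lies on the centre line of the jaws, within the pads' length; the fingertips stand ahead of it and the grasp point (between the pads) lies 3 mm ahead of it (tip_reach is the z of the fingertips in the tool frame, in mm); z points along the fingers, y is the direction in which the jaws open and shut (so a half turn about z gives the same grasp; the last joint's range is limited). The gripper opens to 85 mm and grips with 20 to 120 N. Pads are 22 mm wide; open, the fingers measure 114 mm over their backs; the gripper's body (76 mm by 85 mm) begins 54 mm behind the grasp point. The pads swing forward as they close: fully open they stand 13 mm farther back than shut.
Start: joints at [0.972, 0.313, 1.498, -0, 1.331, -0.223], TCP at [192.697, 488.364, 253.294] pointing down, gripper open.
Joint ranges: [-2.94, 2.94], [-0.97, 2.17], [0.19, 2.56], [-1.23, 4.37], [0.02, 3.11], [-2.88, 2.88]. Speed limits (rad/s): [2.39, 2.39, 3.01, 3.14, 3.14, 3.14].

## Interface

Orientations are given as a 3x3 rotation matrix whose columns are the frame's x, y, z axes.
In Python, from cell import * gives the robot as it stands. The module is installed in compiled form; this text tells all that it offers.
- The arm moves only by the tool jog_arm, never from a script. Its argument "motion" is a list of rows, each an object with "travel": the shift along the tool's x, y, z in m, a list of three; "spin": the turn about the tool's z in degrees. A call has 1 to 20 rows; each row is the pose to reach, as a shift and turn from the pose commanded when the call began, along the tool's axes at that moment; what a row does not reach only later rows make up. A row lasts 1/8 s, in which the tool goes at most 62.5 mm and 10.7 degrees, less where a joint would pass 70% of its speed; a pose out of reach is approached as far as the arm can. A call with a gripper value outside its range is refused whole. "claw" is the opening, from -1 (shut) to 1 (fully open), set as the call begins (left out, the last holds). The fingers move at their own pace and stop on an object; "newtons" is the grip in N (left out, the last holds). Time passes only in rows, so rows that repeat a pose let the fingers close. It gives the time, the measured TCP pose, the force and the opening at its end, in the units of the state.
- get_state(): the state, without advancing time (a new reading comes with each control period).
- capture(name): name is "side" or "top" or "wrist"; returns (picture, depth): 384x512x3 uint8, red, green, blue; 384x512 float32, mm along the optical axis (not along the pixel's ray), 0 where there is no reading.
- calibration(name): a dict with "fx", "fy", "cx", "cy" (pixels), "rvec" (rotation vector, rad) and "tvec" (3), from world to camera coordinates, as OpenCV has them. Camera axes: x right, y down, z forward; pixel columns grow to the right and rows downward; lengths in mm; the calibration is good to about 2 mm. A picture is of the moment at which its call begins: read the wrist's pose just before it. calibration takes no time and is no camera call; for the wrist camera it gives the pose at the moment of the call.
- sign_off(): hands the job in, once; it reports no verdict.
The state is a dict: "clock": time; "joints": joint angles; "joint_velocities": joint speeds; "effort": joint torques, N m; "tool_pos": TCP position; "ee_rot": TCP orientation; "contact_force": force on the tool from outside, world axes, zero at the start; "ft_torque": the same for the moment, N m; "opening": finger opening in mm.
Only numpy, scipy, OpenCV 4.12 (cv2) and the standard library are available. Lean on these libraries where they do the work, as an engineer would, in place of code of your own. Each camera call takes 0.05 s, during which the arm holds its last target.

## Working session

There is one attempt and no reset: what is moved stays moved. The work goes in short steps, Python scripts to look and compute and a tool call to move; the robot and the scene stay as the last step left them, time stands still between calls to the robot, and variables do not carry over. Pictures are saved under pics/ and viewed, and the job is handed in when it is done.

Besides the shell and the picture viewer there is one more tool, called after ">>>" as name([rows], argument=value, ...), one row to a line, values as JSON. jog_arm: Moves the arm, as the interface text tells. Its arguments: {"type":"object","properties":{"motion":{"type":"array","items":{"type":"object","properties":{"travel":{"type":"array","items":{"type":"number"}},"spin":{"type":"number"}}}},"claw":{"type":"number"},"newtons":{"type":"number"}},"required":["motion"]}

```bash
mkdir -p pics
python3 - <<'E'
from cell import *
import cv2,numpy as np
print(get_state())
for n in("top","side","wrist"):
    c=calibration(n);p,d=capture(n)
    np.savez(f"{n}0.npz",p=p,d=d,**{k:np.array(v) for k,v in c.items()})
    cv2.imwrite(f"pics/{n}0.png",p[:,:,::-1]);print(n,c)
E
```

```text
{'clock': 0.0, 'joints': array([ 9.71608686e-01,  3.13485003e-01,  1.49844153e+00,  4.15519362e-05,
        1.33100233e+00, -2.23408526e-01]), 'joint_velocities': array([ 3.38059753e-04, -5.21008535e-04, -1.35236965e-03,  3.36879389e-04,
       -5.48583015e-05,  8.52571068e-04]), 'effort': array([-7.70548522e-04, -4.12268722e+01, -2.59743726e+01, -2.44229177e-04,
        4.14613154e-03, -3.59356841e-05]), 'tool_pos': array([192.5485661 , 488.17133228, 252.71547583]), 'ee_rot': array([[-9.30218207e-01,  3.67006087e-01, -7.86915275e-04],
       [ 3.67006777e-01,  9.30217640e-01, -1.08066913e-03],
       [ 3.35390323e-04, -1.29406134e-03, -9.99999106e-01]]), 'contact_force': array([-1.00280002,  0.90304346,  0.12297721]), 'ft_torque': array([ 0.00828655, -0.04006599, -0.00399593]), 'opening': 85.8088702036519}
top {'fx': 414.7156096755658, 'fy': 414.7156096755658, 'cx': 253.42923019046177, 'cy': 194.94076081361513, 'rvec': array([ 2.22086121, -2.17336321,  0.12910559]), 'tvec': array([  2.20395148, 512.18228967, 957.88520234])}
side {'fx': 488.84019801862564, 'fy': 488.84019801862564, 'cx': 251.98512082025715, 'cy': 190.26997325479977, 'rvec': array([ 2.18236471, -0.11464956,  0.0493718 ]), 'tvec': array([-511.57139829,  138.02780411, 1297.81719052])}
wrist {'fx': 344.9331323700068, 'fy': 344.9331323700068, 'cx': 261.0949413324756, 'cy': 193.07271316459875, 'rvec': array([-2.39734662, -1.63105653, -0.22813117]), 'tvec': array([-525.05772031,  -36.38959812,  378.2049629 ])}
```

View pics/top0.png

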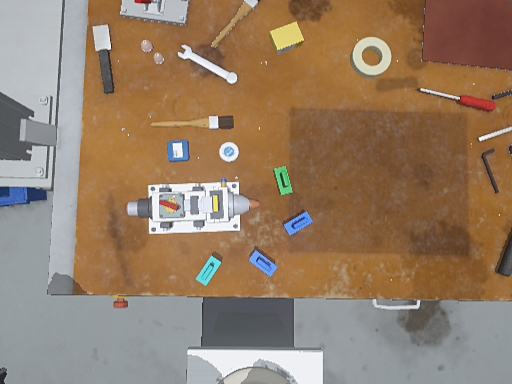

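View pics/side0.png

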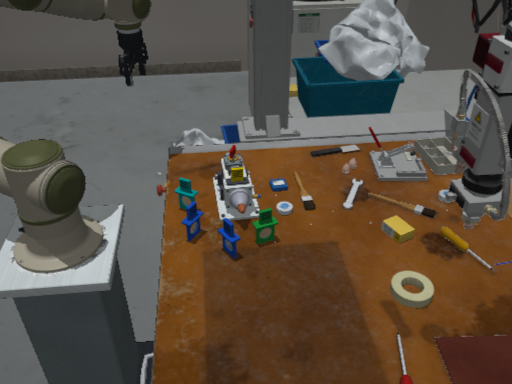

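View pics/wrist0.png

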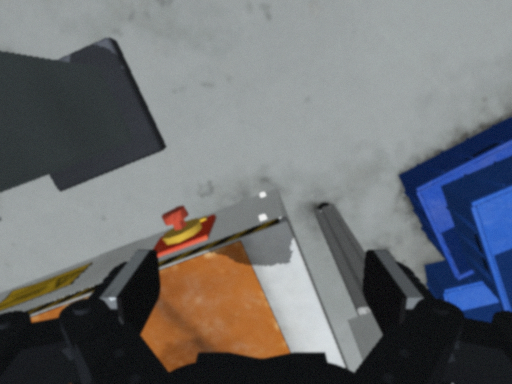

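```bash
cat > h.py <<'E'
import numpy as np,cv2
def load(n):
    return dict(np.load(n))
def ray(c,u,v):
    R=cv2.Rodrigues(c['rvec'])[0];t=np.asarray(c['tvec']).ravel()
    u=np.atleast_1d(u).astype(float);v=np.atleast_1d(v).astype(float)
    d=np.stack([(u-c['cx'])/c['fx'],(v-c['cy'])/c['fy'],np.ones_like(u)],-1)
    return -R.T@t, d@R
def onz(c,u,v,z):
    o,d=ray(c,u,v); return o+d*((z-o[2])/d[:,2])[:,None]
def dep(c,u,v,D):
    o,d=ray(c,u,v); return o+d*np.asarray(D)[...,None]
E
python3 - <<'E'
from h import *
for n in("top","side"):
    c=load(n+"0.npz");p=c['p'];D=c['d']
    h=cv2.cvtColor(p,cv2.COLOR_RGB2HSV)
    H,S,V=[h[...,i].astype(int) for i in range(3)]
    for nm,m in(("red",((H<6)|(H>174))&(S>150)&(V>90)),("yel",(H>24)&(H<34)&(S>150)&(V>100))):
        k,l,s,ce=cv2.connectedComponentsWithStats(m.astype(np.uint8))
        for i in range(1,k):
            if s[i,4]>8:
                vv,uu=np.nonzero(l==i);P=dep(c,uu,vv,D[vv,uu])
                print(n,nm,s[i],ce[i].round(1),np.median(P,0).round(0),P[:,2].max().round(0))
    x0,y0,x1,y1=(115,160,275,250) if n=="top" else (200,130,290,230)
    s=5 if n=="top" else 6
    cv2.imwrite(f"pics/{n}0z.png",cv2.resize(p[y0:y1,x0:x1,::-1],None,fx=s,fy=s,interpolation=cv2.INTER_CUBIC))
E
```

```text
top red [135   0  16   3  37] [141.8   0.8] [912. 264. 141.] 148.0
top red [459  96  37  15 336] [477.5 102.7] [ 752. -534.   21.] 995.0
top red [160 201  16   8  57] [167.  204.2] [479. 193. 150.] 153.0
top yel [213 195   5  17  67] [215.1 203.1] [484.  96. 140.] 995.0
side red [230 145   5   7  19] [232.2 148.3] [477. 185. 149.] 151.0
side red [158 185   6   7  27] [160.  188.5] [239. 329. -75.] -66.0
side red [401 375  12   9  87] [405.8 379.6] [ 758. -506.   22.] 27.0
side yel [231 167  12   3  28] [236.8 168.1] [485.  95. 138.] 142.0
```

View pics/top0z.png

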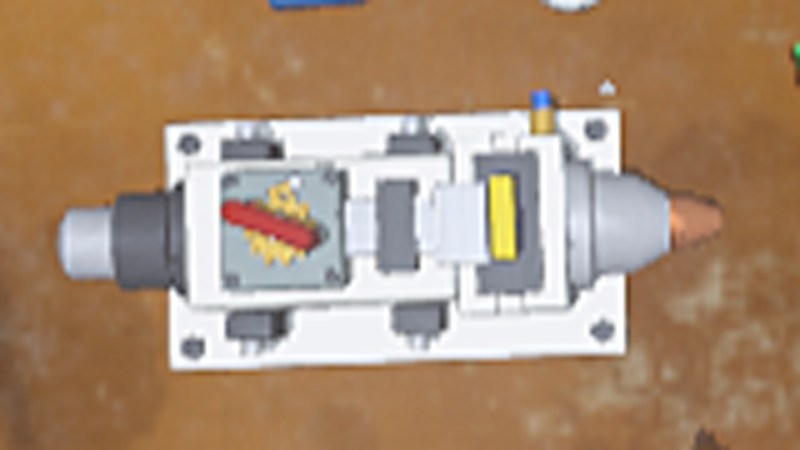

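View pics/side0z.png

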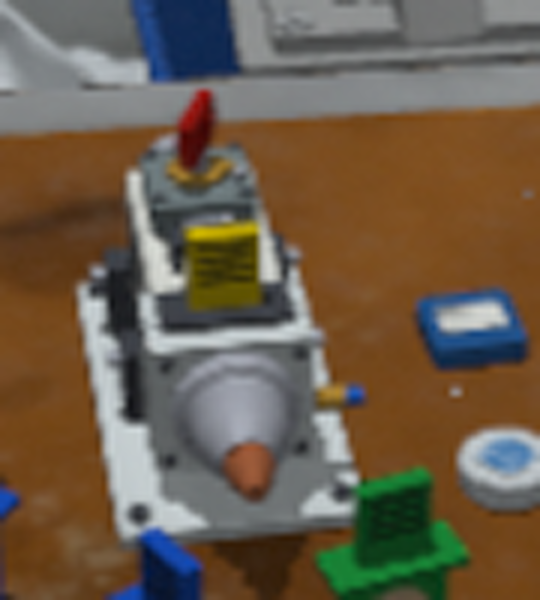

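Run:
```python
from h import *
c=load("top0.npz");p=c['p']
h=cv2.cvtColor(p,cv2.COLOR_RGB2HSV);H,S,V=[h[...,i].astype(int) for i in range(3)]
def sel(m,x0,y0,x1,y1):
    q=np.zeros_like(m);q[y0:y1,x0:x1]=m[y0:y1,x0:x1];v,u=np.nonzero(q);return u,v
u,v=sel(((H<6)|(H>174))&(S>130)&(V>110),155,195,185,215)
K=onz(c,u,v,150)[:,:2]
r=cv2.minAreaRect(K.astype(np.float32));print("key",len(u),r)
k=K.mean(0);w,E=np.linalg.eigh(np.cov((K-k).T));a=E[:,1];print(k,a)
u,v=sel((H>22)&(H<36)&(S>130)&(V>90),208,190,222,216)
G=onz(c,u,v,139)[:,:2];r=cv2.minAreaRect(G.astype(np.float32));print("grip",len(u),r);g=G.mean(0);print(g)
hx=(g-k);print(np.linalg.norm(hx),hx/np.linalg.norm(hx))
# white cradle outline
w=((S<60)&(V>150)).astype(np.uint8)
w[:170]=0;w[245:]=0;w[:,:147]=0;w[:,243:]=0
w=cv2.morphologyEx(w,cv2.MORPH_OPEN,np.ones((2,2)))
cs,_=cv2.findContours(w,cv2.RETR_EXTERNAL,cv2.CHAIN_APPROX_NONE)
q=max(cs,key=cv2.contourArea)[:,0];C=onz(c,q[:,0],q[:,1],12)[:,:2]
r=cv2.minAreaRect(C.astype(np.float32));print("cradle",r,cv2.boxPoints(r))
from cell import *
```

```text
key 75 ((478.279541015625, 190.81649780273438), (37.21958541870117, 8.692887306213379), 70.18243408203125)
[477.89834015 190.36755709] [0.33233114 0.94316277]
grip 80 ((483.8583984375, 96.45625305175781), (33.07883071899414, 8.238410949707031), 1.5570032596588135)
[483.62332569  96.31608727]
94.22555085822063 [ 0.06075831 -0.99815251]
cradle ((478.27069091796875, 146.85037231445312), (117.08745574951172, 221.4205780029297), 3.4142870903015137) [[413.2375   253.87755 ]
 [426.42426   32.850006]
 [543.3039    39.823196]
 [530.1171   260.85074 ]]
```

>>> jog_arm([
  {"travel": [-0.375,-0.172,0.02],"spin": -92},
  {"travel": [-0.375,-0.172,0.02],"spin": -92},
  {"travel": [-0.375,-0.172,0.02],"spin": -92},
  {"travel": [-0.375,-0.172,0.02],"spin": -92},
  {"travel": [-0.375,-0.172,0.02],"spin": -92},
  {"travel": [-0.375,-0.172,0.02],"spin": -92},
  {"travel": [-0.375,-0.172,0.02],"spin": -92},
  {"travel": [-0.375,-0.172,0.02],"spin": -92},
  {"travel": [-0.375,-0.172,0.02],"spin": -92},
  {"travel": [-0.375,-0.172,0.02],"spin": -92},
  {"travel": [-0.375,-0.172,0.02],"spin": -92},
], claw=1, newtons=60)

```text
clock: 1.52
tool_pos: [478.3, 190.7, 233.1]
ee_rot: [[-0.335, -0.942, -0.001], [-0.942, 0.335, -0.0], [0.0, 0.0, -1.0]]
contact_force: [-0.5, 0.2, 0.3]
opening: 85.3
```

```bash
cat > look.py <<'E'
import sys
from cell import *
from h import *
n,tag=sys.argv[1:3]
s=get_state();print({k:np.round(s[k],3) for k in('clock','joints','tool_pos','ee_rot','contact_force','opening')})
c=calibration(n);p,d=capture(n)
np.savez(f"{n}{tag}.npz",p=p,d=d,**{k:np.array(v) for k,v in c.items()})
cv2.imwrite(f"pics/{n}{tag}.png",p[:,:,::-1])
E
python3 look.py wrist 1
```

```text
{'clock': np.float64(1.525), 'joints': array([ 0.151,  0.308,  1.559,  0.   ,  1.275, -2.648]), 'tool_pos': array([478.327, 190.674, 233.065]), 'ee_rot': array([[-0.335, -0.942, -0.001],
       [-0.942,  0.335, -0.   ],
       [ 0.   ,  0.   , -1.   ]]), 'contact_force': array([-0.475,  0.176,  0.309]), 'opening': np.float64(85.278)}
```

View pics/wrist1.png

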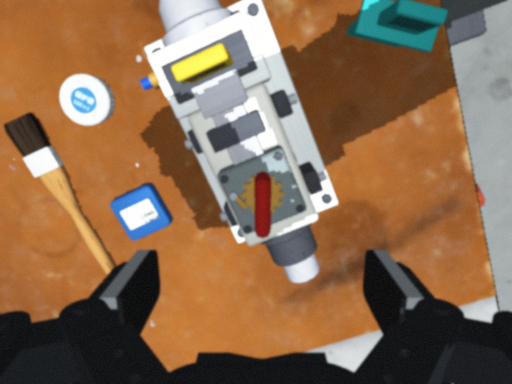

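```bash
cat > meas.py <<'E'
import sys
from h import *
c=load(sys.argv[1]);zk=float(sys.argv[2]) if len(sys.argv)>2 else 151;zg=float(sys.argv[3]) if len(sys.argv)>3 else 140
p=c['p'];D=c['d'];h=cv2.cvtColor(p,cv2.COLOR_RGB2HSV);H,S,V=[h[...,i].astype(int) for i in range(3)]
for nm,m,z in(("red",((H<6)|(H>174))&(S>150)&(V>60),zk),("yel",(H>24)&(H<34)&(S>150)&(V>100),zg)):
    k,l,s,ce=cv2.connectedComponentsWithStats(m.astype(np.uint8))
    for i in range(1,k):
        if s[i,4]<25: continue
        v,u=np.nonzero(l==i);P=dep(c,u,v,D[v,u]);zz=P[:,2];t=np.percentile(zz,90)
        q=np.abs(zz-t)<5
        X=onz(c,u[q],v[q],z)[:,:2];r=cv2.minAreaRect(X.astype(np.float32))
        print(nm,s[i],"ztop",t.round(1),"rect",np.round(r[0],1),np.round(r[1],1),round(r[2],1))
E
python3 meas.py wrist1.npz; python3 meas.py top0.npz
```

```text
red [255 173  15  64 852] ztop 150.3 rect [477.9 188.5] [37.6  8.7] 70.8
red [477 188   7  17  48] ztop -68.6 rect [349.8 226.8] [2.3 9.8] 0.5
yel [ 172   44   60   38 1063] ztop 139.8 rect [483.4  96.6] [33.6 10.1] 3.1
red [135   0  16   3  46] ztop 145.8 rect [904.6 268.8] [ 4.4 12.5] 2.4
red [458  96  38  15 339] ztop 25.0 rect [ 711.2 -456.1] [74.2 16.9] 79.4
red [160 201  16   8  57] ztop 151.8 rect [477.9 191.6] [33.5  7.4] 68.0
yel [213 195   5  17  67] ztop 142.1 rect [484.8  96.4] [31.   8.2] 1.6
```

>>> jog_arm([
  {"travel": [0.001,0,0.04]},
  {"travel": [0.001,0,0.07]},
  {"travel": [0.001,0,0.091]},
  {"travel": [0.001,0,0.091]},
  {"travel": [0.001,0,0.091]},
])

```text
invalid input at $.motion[0]: expected keys travel, spin
```

>>> jog_arm([
  {"travel": [0,0,0]},
  {"travel": [0,0,0]},
  {"travel": [0,0,0]},
  {"travel": [0,0,0]},
  {"travel": [0,0,0]},
  {"travel": [0,0,0]},
], claw=-1, newtons=50)

```text
invalid input at $.motion[0]: expected keys travel, spin
```

>>> jog_arm([
  {"travel": [0.001,0,0.04],"spin": 0},
  {"travel": [0.001,0,0.07],"spin": 0},
  {"travel": [0.001,0,0.091],"spin": 0},
  {"travel": [0.001,0,0.091],"spin": 0},
  {"travel": [0.001,0,0.091],"spin": 0},
])

```text
clock: 2.2
tool_pos: [478.5, 189.9, 143.3]
ee_rot: [[-0.335, -0.942, 0.001], [-0.942, 0.335, 0.0], [-0.001, -0.001, -1.0]]
contact_force: [-0.8, 0.5, -0.4]
opening: 85.9
```

>>> jog_arm([
  {"travel": [0,0,0],"spin": 0},
  {"travel": [0,0,0],"spin": 0},
  {"travel": [0,0,0],"spin": 0},
  {"travel": [0,0,0],"spin": 0},
  {"travel": [0,0,0],"spin": 0},
  {"travel": [0,0,0],"spin": 0},
], claw=-1, newtons=50)

```text
clock: 2.95
tool_pos: [477.4, 190.0, 142.4]
ee_rot: [[-0.334, -0.943, -0.002], [-0.943, 0.334, 0.0], [0.0, 0.002, -1.0]]
contact_force: [-5.1, 1.6, 4.1]
opening: 9.1
```

>>> jog_arm([
  {"travel": [0,0,0],"spin": 6},
  {"travel": [0,0,0],"spin": 12},
  {"travel": [0,0,0],"spin": 18},
  {"travel": [0,0,0],"spin": 24},
  {"travel": [0,0,0],"spin": 30},
  {"travel": [0,0,0],"spin": 36},
  {"travel": [0,0,0],"spin": 42},
  {"travel": [0,0,0],"spin": 45},
  {"travel": [0,0,0],"spin": 45},
])

```text
clock: 4.08
tool_pos: [477.2, 190.2, 142.4]
ee_rot: [[-0.903, -0.43, -0.002], [-0.43, 0.903, 0.0], [0.002, 0.001, -1.0]]
contact_force: [-6.0, 1.4, 4.7]
opening: 9.4
```

```bash
python3 look.py top 2
python3 - <<'E'
from h import *
p=load('top2.npz')['p']
cv2.imwrite("pics/top2z.png",cv2.resize(p[160:250,115:275,::-1],None,fx=5,fy=5,interpolation=cv2.INTER_CUBIC))
E
```

```text
{'clock': np.float64(4.075), 'joints': array([ 1.500e-01,  4.060e-01,  1.677e+00,  1.000e-03,  1.061e+00,
       -1.865e+00]), 'tool_pos': array([477.235, 190.162, 142.371]), 'ee_rot': array([[-0.903, -0.43 , -0.002],
       [-0.43 ,  0.903,  0.   ],
       [ 0.002,  0.001, -1.   ]]), 'contact_force': array([-5.958,  1.412,  4.688]), 'opening': np.float64(9.372)}
```

View pics/top2z.png

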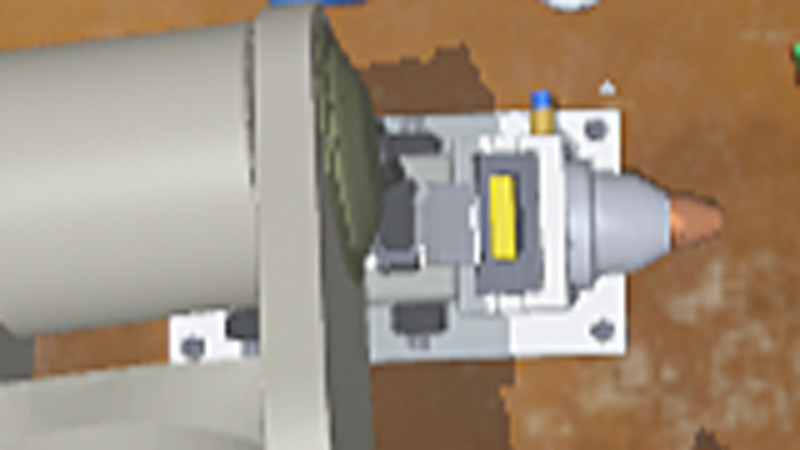

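>>> jog_arm([
  {"travel": [0,0,0],"spin": 6},
  {"travel": [0,0,0],"spin": 12},
  {"travel": [0,0,0],"spin": 18},
  {"travel": [0,0,0],"spin": 24},
  {"travel": [0,0,0],"spin": 30},
  {"travel": [0,0,0],"spin": 36},
  {"travel": [0,0,0],"spin": 42},
  {"travel": [0,0,0],"spin": 45},
  {"travel": [0,0,0],"spin": 45},
])

```text
clock: 5.25
tool_pos: [477.2, 190.3, 142.4]
ee_rot: [[-0.942, 0.335, -0.002], [0.335, 0.942, 0.001], [0.002, 0.0, -1.0]]
contact_force: [-5.8, 2.8, 4.8]
opening: 9.2
```

>>> jog_arm([
  {"travel": [0,0,0],"spin": 6},
  {"travel": [0,0,0],"spin": 12},
  {"travel": [0,0,0],"spin": 18},
  {"travel": [0,0,0],"spin": 24},
  {"travel": [0,0,0],"spin": 29},
  {"travel": [0,0,0],"spin": 34},
  {"travel": [0,0,0],"spin": 37},
  {"travel": [0,0,0],"spin": 37},
])

```text
clock: 6.25
tool_pos: [477.3, 190.5, 142.4]
ee_rot: [[-0.551, 0.834, -0.002], [0.834, 0.551, 0.001], [0.002, -0.001, -1.0]]
contact_force: [-6.3, 4.6, 3.8]
opening: 9.3
```

```bash
python3 -c "
from cell import *
print(get_state())"
```

```text
{'clock': 6.25, 'joints': array([ 1.50784546e-01,  4.06324189e-01,  1.67663952e+00,  1.57844423e-03,
        1.06016190e+00, -4.33711314e-01]), 'joint_velocities': array([-0.00060972, -0.00091282,  0.0003068 ,  0.00064314, -0.00076224,
       -0.01427369]), 'effort': array([ -2.92984463, -40.44311643, -23.41266453,  -1.06717676,
        -1.09965473,   0.15406244]), 'tool_pos': array([477.29628868, 190.47903926, 142.36759585]), 'ee_rot': array([[-5.51132961e-01,  8.34415661e-01, -1.72188724e-03],
       [ 8.34415290e-01,  5.51135051e-01,  1.13127351e-03],
       [ 1.89294474e-03, -8.13286926e-04, -9.99997878e-01]]), 'contact_force': array([-6.26948066,  4.60267611,  3.75644239]), 'ft_torque': array([ 0.68026685,  0.89550165, -0.08473961]), 'opening': 9.307705768430484}
```

>>> jog_arm([
  {"travel": [0,0,0],"spin": 3},
  {"travel": [0,0,0],"spin": 6},
  {"travel": [0,0,0],"spin": 7},
  {"travel": [0,0,0],"spin": 7},
  {"travel": [0,0,0],"spin": 7},
])

```text
clock: 6.88
tool_pos: [477.3, 190.5, 142.4]
ee_rot: [[-0.447, 0.894, -0.001], [0.894, 0.447, 0.001], [0.001, -0.001, -1.0]]
contact_force: [-6.2, 4.3, 4.2]
opening: 8.7
```

```bash
python3 -c "
from cell import *
s=get_state();print(s['joints'],s['effort'],s['ft_torque'],s['ee_rot'][:,1])"
```

```text
[ 1.51047390e-01  4.06307270e-01  1.67649305e+00  1.08811070e-03
  1.06016254e+00 -3.13332054e-01] [ -3.81308198 -40.42349696 -23.31233919  -0.75008439  -1.05827998
   0.73997201] [0.71515527 0.8085804  0.71698873] [ 0.89433725  0.4473923  -0.00101135]
```

>>> jog_arm([
  {"travel": [0,0,0],"spin": -1},
  {"travel": [0,0,0],"spin": -1},
  {"travel": [0,0,0],"spin": -1},
  {"travel": [0,0,0],"spin": -1},
  {"travel": [0,0,0],"spin": -1},
  {"travel": [0,0,0],"spin": -1},
], claw=1)

```text
clock: 7.62
tool_pos: [478.1, 189.8, 142.3]
ee_rot: [[-0.461, 0.887, -0.0], [0.887, 0.461, -0.0], [-0.0, -0.0, -1.0]]
contact_force: [-0.3, -0.8, -0.8]
opening: 85.5
```

>>> jog_arm([
  {"travel": [0,0,-0.05],"spin": 0},
  {"travel": [0,0,-0.1],"spin": 0},
  {"travel": [0,0,-0.1],"spin": 0},
  {"travel": [0,0,-0.1],"spin": 0},
])

```text
clock: 8.12
tool_pos: [477.8, 189.7, 241.6]
ee_rot: [[-0.461, 0.887, -0.001], [0.887, 0.461, -0.0], [0.0, -0.001, -1.0]]
contact_force: [-1.2, 0.1, -0.2]
opening: 85.1
```

```bash
python3 look.py wrist 3; python3 meas.py wrist3.npz
```

```text
{'clock': np.float64(8.125), 'joints': array([ 0.15 ,  0.299,  1.548, -0.   ,  1.296, -0.33 ]), 'tool_pos': array([477.751, 189.731, 241.559]), 'ee_rot': array([[-0.461,  0.887, -0.001],
       [ 0.887,  0.461, -0.   ],
       [ 0.   , -0.001, -1.   ]]), 'contact_force': array([-1.195,  0.086, -0.205]), 'opening': np.float64(85.098)}
red [254 170  15  61 781] ztop 150.4 rect [477.3 192.8] [ 8.6 37. ] 28.9
yel [ 189  274   46   50 1024] ztop 139.5 rect [483.5  98.5] [32.4 11.9] 3.6
```

View pics/wrist3.png

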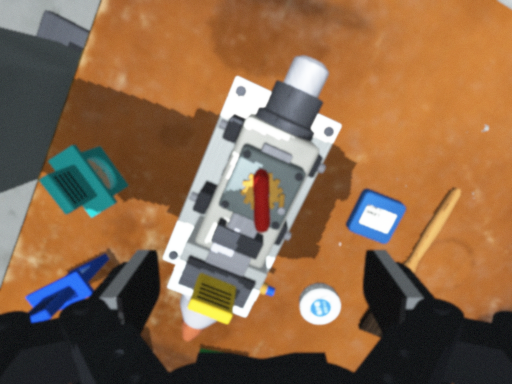

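>>> jog_arm([
  {"travel": [-0.0855,-0.038,0.02],"spin": 24},
  {"travel": [-0.0855,-0.038,0.02],"spin": 24},
  {"travel": [-0.0855,-0.038,0.02],"spin": 24},
  {"travel": [-0.0855,-0.038,0.02],"spin": 24},
  {"travel": [-0.0855,-0.038,0.02],"spin": 24},
])

```text
clock: 8.8
tool_pos: [483.6, 96.7, 221.8]
ee_rot: [[-0.062, 0.998, -0.001], [0.998, 0.062, 0.0], [0.0, -0.001, -1.0]]
contact_force: [-0.4, 0.3, 0.7]
opening: 85.2
```

```bash
python3 look.py wrist 4; python3 meas.py wrist4.npz
```

```text
{'clock': np.float64(8.8), 'joints': array([-0.041,  0.271,  1.639,  0.   ,  1.233, -0.103]), 'tool_pos': array([483.587,  96.715, 221.794]), 'ee_rot': array([[-0.062,  0.998, -0.001],
       [ 0.998,  0.062,  0.   ],
       [ 0.   , -0.001, -1.   ]]), 'contact_force': array([-0.399,  0.313,  0.747]), 'opening': np.float64(85.169)}
red [ 240   10   42   74 1316] ztop 150.5 rect [478.4 189.8] [ 9.1 37.7] 28.3
yel [234 191  54  28 797] ztop 139.8 rect [484.1  97.4] [32.7  8.5] 3.6
```

View pics/wrist4.png

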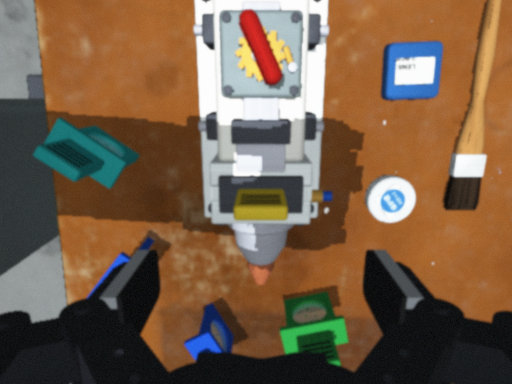

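>>> jog_arm([
  {"travel": [0.0,0,0.04],"spin": 0},
  {"travel": [0.0,0,0.075],"spin": 0},
  {"travel": [0.0,0,0.092],"spin": 0},
  {"travel": [0.0,0,0.092],"spin": 0},
  {"travel": [0.0,0,0.092],"spin": 0},
])

```text
clock: 9.48
tool_pos: [484.2, 96.6, 131.1]
ee_rot: [[-0.061, 0.998, 0.001], [0.998, 0.061, -0.0], [-0.0, 0.001, -1.0]]
contact_force: [0.1, -0.0, 0.2]
opening: 85.3
```

>>> jog_arm([
  {"travel": [0,0,0],"spin": 0},
  {"travel": [0,0,0],"spin": 0},
  {"travel": [0,0,0],"spin": 0},
  {"travel": [0,0,0],"spin": 0},
  {"travel": [0,0,0],"spin": 0},
  {"travel": [0,0,0],"spin": 0},
], claw=-1, newtons=40)

```text
clock: 10.22
tool_pos: [484.0, 96.4, 130.7]
ee_rot: [[-0.061, 0.998, 0.001], [0.998, 0.061, -0.0], [-0.0, 0.001, -1.0]]
contact_force: [-1.8, -0.7, 5.6]
opening: 33.1
```

```bash
python3 look.py wrist 5; python3 look.py side 5;python3 - <<'E'
from h import *
p=load('side5.npz')['p']
cv2.imwrite("pics/side5z.png",cv2.resize(p[110:230,180:310,::-1],None,fx=5,fy=5,interpolation=cv2.INTER_CUBIC))
E
```

```text
{'clock': np.float64(10.225), 'joints': array([-0.041,  0.382,  1.75 , -0.   ,  1.009, -0.102]), 'tool_pos': array([483.992,  96.396, 130.704]), 'ee_rot': array([[-0.061,  0.998,  0.001],
       [ 0.998,  0.061, -0.   ],
       [-0.   ,  0.001, -1.   ]]), 'contact_force': array([-1.82 , -0.659,  5.554]), 'opening': np.float64(33.061)}
{'clock': np.float64(10.275), 'joints': array([-0.041,  0.382,  1.75 , -0.   ,  1.009, -0.102]), 'tool_pos': array([483.96 ,  96.391, 130.675]), 'ee_rot': array([[-0.06 ,  0.998,  0.001],
       [ 0.998,  0.06 , -0.   ],
       [-0.   ,  0.001, -1.   ]]), 'contact_force': array([ 0.392, -0.471,  6.064]), 'opening': np.float64(33.112)}
```

View pics/side5z.png

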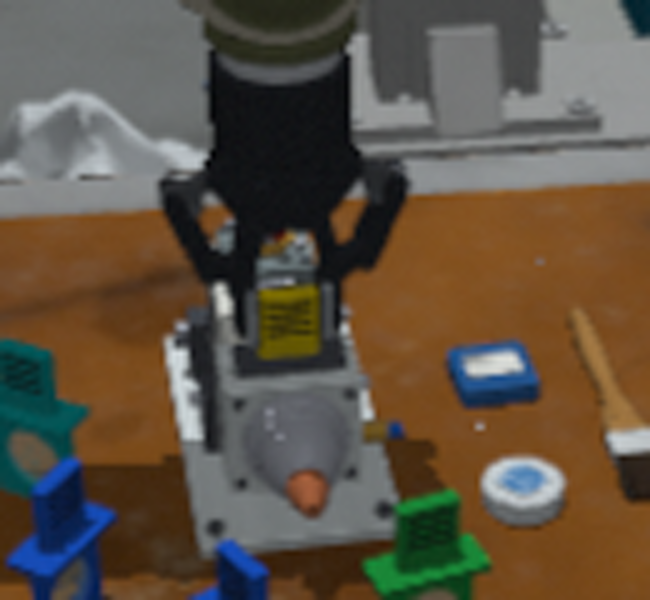

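>>> jog_arm([
  {"travel": [0,0,-0.005],"spin": 0},
  {"travel": [0,0,-0.01],"spin": 0},
  {"travel": [0,0,-0.015],"spin": 0},
  {"travel": [0,0,-0.015],"spin": 0},
])

```text
clock: 10.82
tool_pos: [484.0, 96.4, 145.7]
ee_rot: [[-0.06, 0.998, 0.001], [0.998, 0.06, -0.0], [-0.0, 0.001, -1.0]]
contact_force: [0.8, 0.6, -1.6]
opening: 33.3
```

```bash
python3 look.py side 6;python3 - <<'E'
from h import *
p=load('side6.npz')['p']
cv2.imwrite("pics/side6z.png",cv2.resize(p[110:230,180:310,::-1],None,fx=5,fy=5,interpolation=cv2.INTER_CUBIC))
E
```

```text
{'clock': np.float64(10.825), 'joints': array([-0.041,  0.361,  1.735,  0.   ,  1.045, -0.102]), 'tool_pos': array([483.955,  96.394, 145.671]), 'ee_rot': array([[-0.06 ,  0.998,  0.001],
       [ 0.998,  0.06 , -0.   ],
       [-0.   ,  0.001, -1.   ]]), 'contact_force': array([ 0.78 ,  0.558, -1.59 ]), 'opening': np.float64(33.286)}
```

View pics/side6z.png

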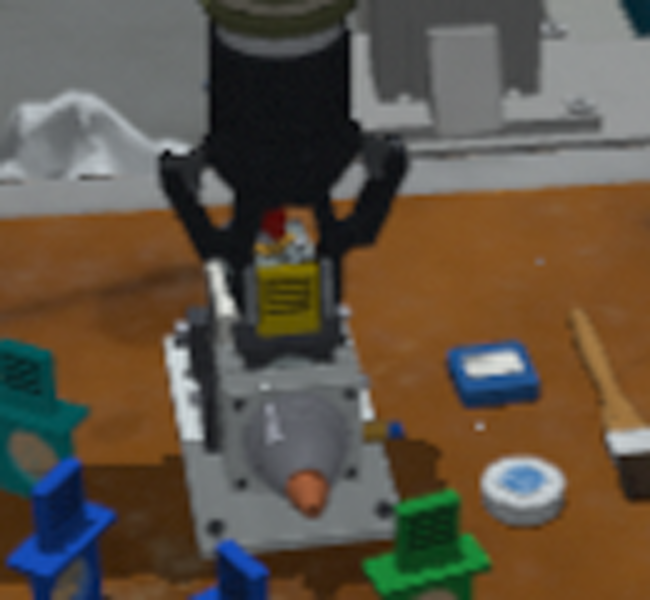

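Coming up freely (about -1.6 N, the cartridge's weight). Lifting it out.

>>> jog_arm([
  {"travel": [0,0,-0.012],"spin": 0},
  {"travel": [0,0,-0.024],"spin": 0},
  {"travel": [0,0,-0.036],"spin": 0},
  {"travel": [0,0,-0.05],"spin": 0},
  {"travel": [0,0,-0.07],"spin": 0},
  {"travel": [0,0,-0.1],"spin": 0},
  {"travel": [0,0,-0.13],"spin": 0},
  {"travel": [0,0,-0.13],"spin": 0},
  {"travel": [0,0,-0.13],"spin": 0},
])

```text
clock: 12.0
tool_pos: [483.4, 96.4, 274.4]
ee_rot: [[-0.06, 0.998, -0.002], [0.998, 0.06, 0.0], [0.0, -0.002, -1.0]]
contact_force: [-0.5, -0.5, -2.5]
opening: 33.3
```

```bash
python3 look.py side 7;python3 - <<'E'
from h import *
p=load('side7.npz')['p']
cv2.imwrite("pics/side7z.png",cv2.resize(p[80:230,170:310,::-1],None,fx=4,fy=4,interpolation=cv2.INTER_CUBIC))
E
```

```text
{'clock': np.float64(12.0), 'joints': array([-0.041,  0.227,  1.554, -0.   ,  1.362, -0.102]), 'tool_pos': array([483.362,  96.408, 274.366]), 'ee_rot': array([[-0.06 ,  0.998, -0.002],
       [ 0.998,  0.06 ,  0.   ],
       [ 0.   , -0.002, -1.   ]]), 'contact_force': array([-0.479, -0.495, -2.537]), 'opening': np.float64(33.339)}
```

View pics/side7z.png

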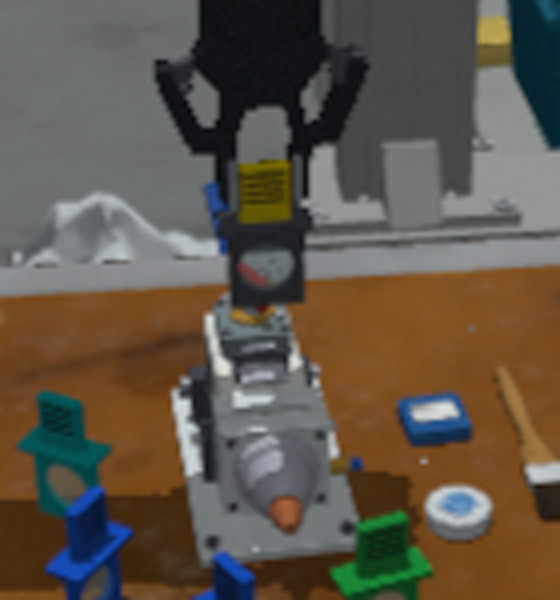

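>>> jog_arm([
  {"travel": [-0.043,-0.005,0],"spin": 0},
  {"travel": [-0.086,-0.011,0],"spin": 0},
  {"travel": [-0.129,-0.016,0],"spin": 0},
  {"travel": [-0.172,-0.022,0],"spin": 0},
  {"travel": [-0.215,-0.027,0],"spin": 0},
  {"travel": [-0.258,-0.033,0],"spin": 0},
  {"travel": [-0.3,-0.038,0],"spin": 0},
  {"travel": [-0.344,-0.044,0],"spin": 0},
  {"travel": [-0.344,-0.044,0],"spin": 0},
  {"travel": [-0.344,-0.044,0],"spin": 0},
])

```text
clock: 13.3
tool_pos: [460.5, -249.1, 274.4]
ee_rot: [[-0.06, 0.998, -0.001], [0.998, 0.06, 0.001], [0.002, -0.001, -1.0]]
contact_force: [0.4, 0.4, -2.4]
opening: 33.2
```

```bash
python3 look.py side 8;python3 look.py top 8;python3 look.py wrist 8
```

```text
{'clock': np.float64(13.3), 'joints': array([-0.72 ,  0.296,  1.465,  0.   ,  1.383, -0.781]), 'tool_pos': array([ 460.487, -249.145,  274.402]), 'ee_rot': array([[-0.06 ,  0.998, -0.001],
       [ 0.998,  0.06 ,  0.001],
       [ 0.002, -0.001, -1.   ]]), 'contact_force': array([ 0.422,  0.376, -2.403]), 'opening': np.float64(33.219)}
{'clock': np.float64(13.35), 'joints': array([-0.719,  0.295,  1.465,  0.   ,  1.383, -0.781]), 'tool_pos': array([ 460.648, -248.807,  274.717]), 'ee_rot': array([[-0.061,  0.998, -0.001],
       [ 0.998,  0.061,  0.001],
       [ 0.001, -0.001, -1.   ]]), 'contact_force': array([-0.243,  0.364, -1.491]), 'opening': np.float64(33.236)}
{'clock': np.float64(13.4), 'joints': array([-0.719,  0.295,  1.465,  0.   ,  1.383, -0.781]), 'tool_pos': array([ 460.76 , -248.71 ,  274.993]), 'ee_rot': array([[-0.062,  0.998, -0.   ],
       [ 0.998,  0.062,  0.001],
       [ 0.001, -0.   , -1.   ]]), 'contact_force': array([ 0.314,  0.207, -1.038]), 'opening': np.float64(33.101)}
```

View pics/side8.png

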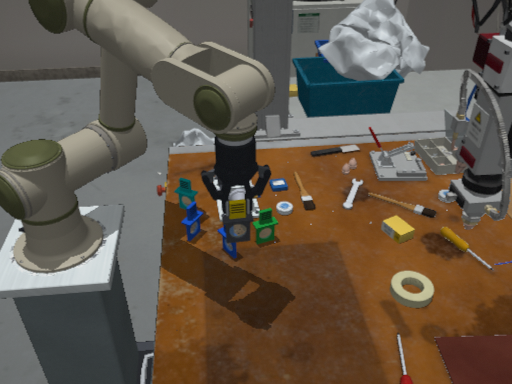

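View pics/wrist8.png

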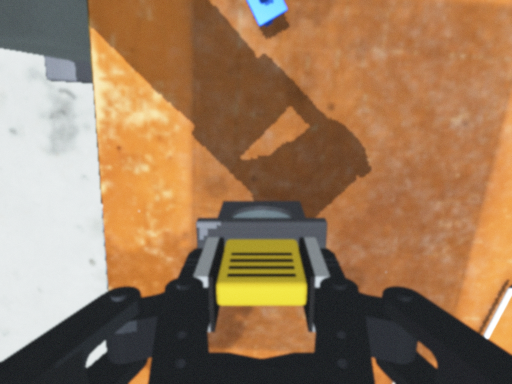

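>>> jog_arm([
  {"travel": [0,0,0.05],"spin": 0},
  {"travel": [0,0,0.09],"spin": 0},
  {"travel": [0,0,0.13],"spin": 0},
  {"travel": [0,0,0.16],"spin": 0},
  {"travel": [0,0,0.177],"spin": 0},
  {"travel": [0,0,0.177],"spin": 0},
  {"travel": [0,0,0.177],"spin": 0},
])

```text
clock: 14.32
tool_pos: [461.2, -249.6, 99.3]
ee_rot: [[-0.061, 0.998, 0.001], [0.998, 0.061, -0.001], [-0.001, 0.001, -1.0]]
contact_force: [0.2, -0.1, -1.5]
opening: 33.8
```

```bash
python3 look.py side 9;python3 - <<'E'
from h import *
p=load('side9.npz')['p']
cv2.imwrite("pics/side9z.png",cv2.resize(p[140:300,160:300,::-1],None,fx=4,fy=4,interpolation=cv2.INTER_CUBIC)[:600])
E
```

```text
{'clock': np.float64(14.325), 'joints': array([-0.72 ,  0.486,  1.685, -0.   ,  0.969, -0.781]), 'tool_pos': array([ 461.168, -249.606,   99.255]), 'ee_rot': array([[-0.061,  0.998,  0.001],
       [ 0.998,  0.061, -0.001],
       [-0.001,  0.001, -1.   ]]), 'contact_force': array([ 0.162, -0.126, -1.528]), 'opening': np.float64(33.768)}
```

View pics/side9z.png

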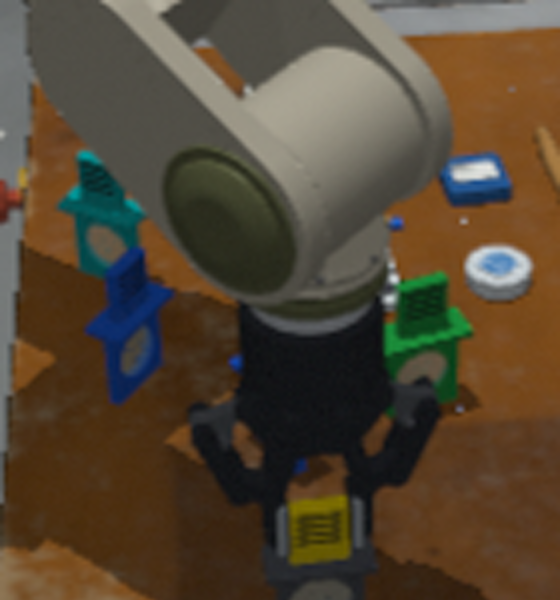

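>>> jog_arm([
  {"travel": [0,0,0.003],"spin": 0},
  {"travel": [0,0,0.005],"spin": 0},
  {"travel": [0,0,0.005],"spin": 0},
  {"travel": [0,0,0.005],"spin": 0},
], newtons=25)

```text
clock: 14.88
tool_pos: [461.0, -250.0, 94.6]
ee_rot: [[-0.061, 0.998, 0.001], [0.998, 0.061, -0.001], [-0.001, 0.001, -1.0]]
contact_force: [-2.7, 2.0, 10.6]
opening: 33.2
```

>>> jog_arm([
  {"travel": [0.006,0,0.001],"spin": 0},
  {"travel": [0.012,0,0.0015],"spin": 0},
  {"travel": [0.018,0,0.002],"spin": 0},
  {"travel": [0.024,0,0.0025],"spin": 0},
  {"travel": [0.024,0,0.0025],"spin": 0},
])

```text
clock: 15.5
tool_pos: [460.1, -226.6, 92.2]
ee_rot: [[-0.061, 0.998, 0.003], [0.998, 0.061, -0.003], [-0.004, 0.003, -1.0]]
contact_force: [-0.2, -2.6, 6.3]
opening: 33.2
```

```bash
python3 look.py wrist 10
```

```text
{'clock': np.float64(15.5), 'joints': array([-6.860e-01,  4.750e-01,  1.727e+00, -1.000e-03,  9.350e-01,
       -7.460e-01]), 'tool_pos': array([ 460.098, -226.615,   92.203]), 'ee_rot': array([[-0.061,  0.998,  0.003],
       [ 0.998,  0.061, -0.003],
       [-0.004,  0.003, -1.   ]]), 'contact_force': array([-0.176, -2.606,  6.286]), 'opening': np.float64(33.205)}
```

View pics/wrist10.png

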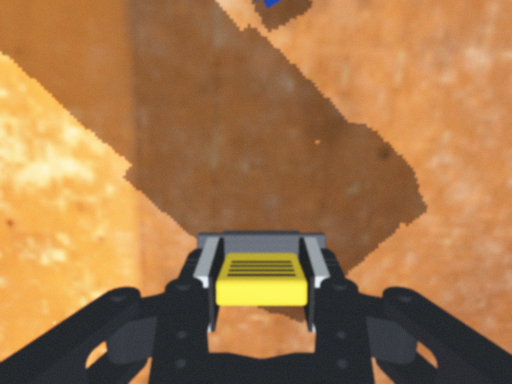

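>>> jog_arm([
  {"travel": [0.0075,0,0.002],"spin": 0},
  {"travel": [0.015,0,0.0047],"spin": 0},
  {"travel": [0.0225,0,0.008],"spin": 0},
  {"travel": [0.029,0,0.012],"spin": 0},
  {"travel": [0.036,0,0.0165],"spin": 0},
  {"travel": [0.042,0,0.022],"spin": 0},
  {"travel": [0.0445,0,0.024],"spin": 0},
  {"travel": [0.0445,0,0.024],"spin": 0},
])

```text
clock: 16.55
tool_pos: [457.3, -181.5, 67.8]
ee_rot: [[-0.061, 0.998, 0.002], [0.998, 0.061, -0.001], [-0.002, 0.002, -1.0]]
contact_force: [0.1, 2.1, 5.8]
opening: 33.2
```

```bash
python3 look.py wrist 11; python3 look.py side 11;python3 - <<'E'
from h import *
p=load('side11.npz')['p']
cv2.imwrite("pics/side11z.png",cv2.resize(p[180:300,190:310,::-1],None,fx=5,fy=5,interpolation=cv2.INTER_CUBIC))
E
```

```text
{'clock': np.float64(16.55), 'joints': array([-0.616,  0.479,  1.805,  0.   ,  0.855, -0.677]), 'tool_pos': array([ 457.291, -181.492,   67.752]), 'ee_rot': array([[-0.061,  0.998,  0.002],
       [ 0.998,  0.061, -0.001],
       [-0.002,  0.002, -1.   ]]), 'contact_force': array([0.051, 2.093, 5.768]), 'opening': np.float64(33.219)}
{'clock': np.float64(16.6), 'joints': array([-0.617,  0.479,  1.805,  0.   ,  0.855, -0.677]), 'tool_pos': array([ 457.313, -181.544,   67.796]), 'ee_rot': array([[-0.061,  0.998,  0.002],
       [ 0.998,  0.061, -0.001],
       [-0.002,  0.002, -1.   ]]), 'contact_force': array([-0.035,  1.839,  5.659]), 'opening': np.float64(32.83)}
```

View pics/wrist11.png

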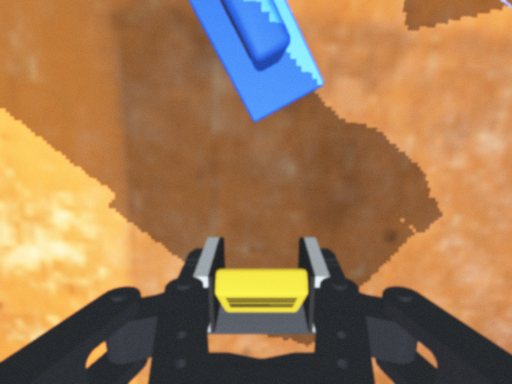

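View pics/side11z.png

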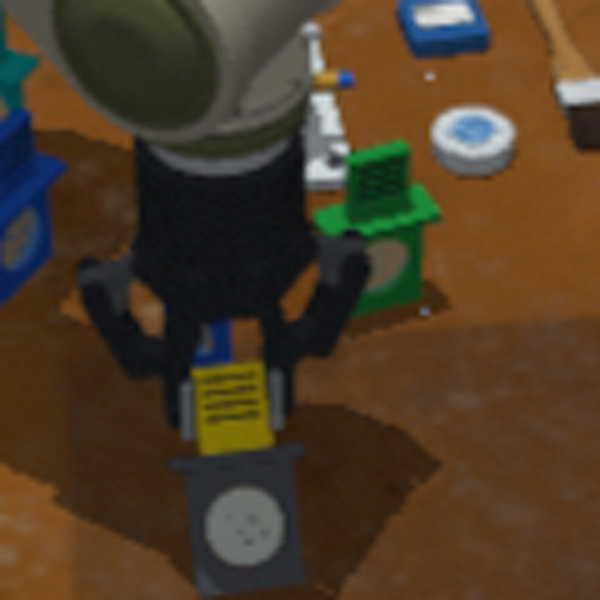

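>>> jog_arm([
  {"travel": [0.0445,0,0],"spin": 0},
], newtons=20, claw=2)

```text
out of range
```

>>> jog_arm([
  {"travel": [0,0,0],"spin": 0},
  {"travel": [0,0,0],"spin": 0},
  {"travel": [0,0,0],"spin": 0},
], newtons=80)

```text
clock: 17.02
tool_pos: [457.3, -181.7, 67.9]
ee_rot: [[-0.061, 0.998, 0.002], [0.998, 0.061, -0.002], [-0.002, 0.002, -1.0]]
contact_force: [-0.3, 1.0, 7.6]
opening: 32.8
```

>>> jog_arm([
  {"travel": [0,0,-0.01],"spin": 0},
  {"travel": [0,0,-0.03],"spin": 0},
  {"travel": [0,0,-0.06],"spin": 0},
  {"travel": [0,0,-0.1],"spin": 0},
  {"travel": [0,0,-0.14],"spin": 0},
  {"travel": [0,0,-0.18],"spin": 0},
  {"travel": [0,0,-0.22],"spin": 0},
  {"travel": [0,0,-0.25],"spin": 0},
  {"travel": [0,0,-0.265],"spin": 0},
  {"travel": [0,0,-0.265],"spin": 0},
  {"travel": [0,0,-0.265],"spin": 0},
])

```text
clock: 18.4
tool_pos: [456.2, -181.0, 330.5]
ee_rot: [[-0.061, 0.998, -0.002], [0.998, 0.061, 0.001], [0.002, -0.002, -1.0]]
contact_force: [-0.0, -1.5, -0.9]
opening: 32.7
```

```bash
python3 look.py side 12;python3 look.py top 12;python3 - <<'E'
from h import *
p=load('side12.npz')['p']
cv2.imwrite("pics/side12z.png",cv2.resize(p[100:250,170:310,::-1],None,fx=4,fy=4,interpolation=cv2.INTER_CUBIC))
E
```

```text
{'clock': np.float64(18.4), 'joints': array([-0.617,  0.192,  1.452,  0.   ,  1.499, -0.678]), 'tool_pos': array([ 456.241, -181.034,  330.48 ]), 'ee_rot': array([[-0.061,  0.998, -0.002],
       [ 0.998,  0.061,  0.001],
       [ 0.002, -0.002, -1.   ]]), 'contact_force': array([-0.038, -1.52 , -0.888]), 'opening': np.float64(32.653)}
{'clock': np.float64(18.45), 'joints': array([-0.617,  0.192,  1.452, -0.   ,  1.499, -0.677]), 'tool_pos': array([ 456.259, -181.077,  330.515]), 'ee_rot': array([[-0.06 ,  0.998, -0.002],
       [ 0.998,  0.06 ,  0.001],
       [ 0.002, -0.002, -1.   ]]), 'contact_force': array([-0.616, -0.301, -2.217]), 'opening': np.float64(32.891)}
```

View pics/side12z.png

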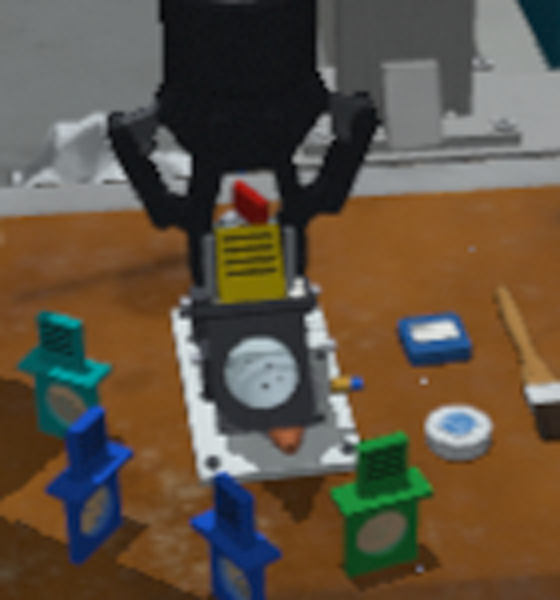

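View pics/top12.png

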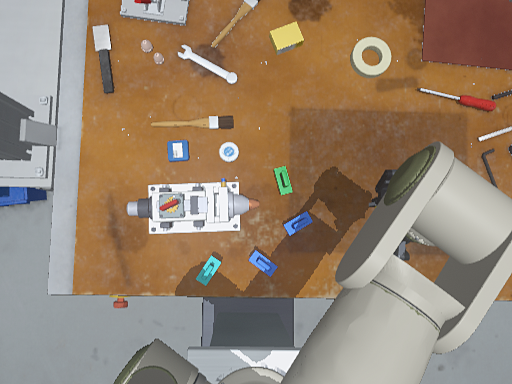

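```bash
python3 - <<'E'
from h import *
for f,b in(('side12.npz',(222,250,180,206)),):
    c=load(f);D=c['d'];u0,u1,v0,v1=b
    v,u=np.mgrid[v0:v1,u0:u1];v=v.ravel();u=u.ravel();P=dep(c,u,v,D[v,u])
    P=P[(D[v,u]>0)&(np.abs(P[:,1]+226)<50)&(np.abs(P[:,0]-457)<28)]
    for _ in range(4):
        m=P.mean(0);n=np.linalg.svd(P-m,full_matrices=False)[2][2];n*=np.sign(n[2]);r=(P-m)@n;P=P[np.abs(r)<3]
    print(len(P),m.round(1),n.round(3),"angle from up",np.degrees(np.arccos(n[2])).round(1),"rms",r.std().round(2))
    print(dep(c,235.5,193,D[193:194,235]))
E
python3 meas.py top12.npz
```

```text
502 [ 457.3 -227.9  287.3] [ 0.051 -0.747  0.663] angle from up 48.4 rms 1.47
[[ 459.84601744 -227.33742046  285.40415525]]
red [135   0  16   3  46] ztop 145.9 rect [904.6 268.8] [ 4.4 12.5] 2.4
red [458  96  38  15 337] ztop 24.8 rect [ 711.7 -454.6] [77.4 16. ] 78.9
red [160 200  17  10  55] ztop 152.2 rect [477.6 190.3] [ 6.4 36.7] 28.2
```

>>> jog_arm([
  {"travel": [0,0,0],"spin": 0},
  {"travel": [0,0,0],"spin": 0},
  {"travel": [0,0,0],"spin": 0},
  {"travel": [0,0,0],"spin": 0},
  {"travel": [0,0,0],"spin": 0},
  {"travel": [0,0,0],"spin": 0},
  {"travel": [0,0,0],"spin": 0},
  {"travel": [0,0,0],"spin": 0},
  {"travel": [0,0,0],"spin": 0},
  {"travel": [0,0,0],"spin": 0},
])

```text
clock: 19.75
tool_pos: [456.5, -181.3, 331.8]
ee_rot: [[-0.061, 0.998, -0.0], [0.998, 0.061, 0.0], [0.0, -0.0, -1.0]]
contact_force: [-0.2, 0.3, -1.6]
opening: 32.6
```

```bash
python3 look.py side 13
python3 - <<'E'
from h import *
c=load('side13.npz');D=c['d']
v,u=np.mgrid[180:206,222:250];v=v.ravel();u=u.ravel();P=dep(c,u,v,D[v,u])
P=P[(D[v,u]>0)&(np.abs(P[:,1]+226)<50)&(np.abs(P[:,0]-457)<28)]
for _ in range(4):
    m=P.mean(0);n=np.linalg.svd(P-m,full_matrices=False)[2][2];n*=np.sign(n[2]);r=(P-m)@n;P=P[np.abs(r)<3]
a=np.degrees(np.arccos(n[2]));print(a,m)
if 38<a<53:
    from cell import *
    print(sign_off())
E
```

```text
{'clock': np.float64(19.75), 'joints': array([-0.617,  0.191,  1.45 , -0.   ,  1.5  , -0.678]), 'tool_pos': array([ 456.547, -181.252,  331.785]), 'ee_rot': array([[-0.061,  0.998, -0.   ],
       [ 0.998,  0.061,  0.   ],
       [ 0.   , -0.   , -1.   ]]), 'contact_force': array([-0.228,  0.305, -1.599]), 'opening': np.float64(32.607)}
47.44875598637976 [ 458.03308072 -228.65881791  287.88736024]
the job is handed in; nothing more can be done
None
```

The cartridge is out of the slot and held still in the gripper, tipped to about 47° with the spattered nozzle side facing obliquely up. I handed the job in at about 20 s; the hand-in gave no verdict.

- **Key:** I wound it clockwise in four part turns, in one grip. At the end the wrist torque jumped to about 0.7 N m, which I took as the stop. The bow measured about 2.69 rad afterwards, and the same again in the last top view.
- **Cartridge:** It came straight up with only about 1.6 N on the wrist, roughly its weight.
- **Grip direction:** I pinched the yellow grip across its width, not across its thickness as advised. The moves cannot tilt the tool, so this let the cartridge pivot between the pads.
- **Tilting:** I carried it about 35 cm to the side, set its lower frame edge on clear bench and rolled it over that edge with 6 to 10 N. The frame edge did touch the bench. I then raised the grip to 80 N and lifted it.
- **Last checks:** The glass centre is about 288 mm above the bench and about 32 cm from the slot. The tilt measured 48.4° and then 47.4° just over a second later, within the scatter of the depth fit. The lens cases and brush look unmoved in the top view, but I did not measure their positions.

One jog call with an out-of-range gripper value was refused whole and moved nothing. An earlier pair was refused for leaving out the spin value, with no effect. None of the checks I made failed or disagreed.

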